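# Clear the offcuts and hold the telescopic support out at its second stop

### The job

Two wood offcuts lie in front of the telescopic support arm: put both in the open scrap bin and let go of them. Then press the button on the support's collar to unlatch the arm, take the arm by its upright grip post and pull it out past the first stop to the second stop, all the way out. The arm springs back, so finish while still holding the post there; leave the other things on the table where they stand.

Things in the scene. Friction and masses are not known exactly. Their poses are not given: they have to be found in the camera images.
- prop: Telescopic support, bolted down: dark steel foot plate 70 mm wide (own x -90 to +100 mm), on it an aluminium square tube 30 x 30 mm, axis 35 mm above the table, with a black collar at its front end (x -72 to -36 mm, 38 mm wide, top 53 mm high). Origin on the table under the tube. The arm comes out along this body's own -x axis; z is up.
- travel (a joint): How far the steel arm is out of the tube (m): 0 in and latched, 0.110 second stop (solid end). Latched it gives 1 mm; when the button is pressed it pops out by itself to about 0.012 and stays unlatched. First stop: a ball catch felt at 0.047, about 8 to 10 N to pull over, passed at 0.063. A spring (80 N/m, 8 N at the second stop) draws it back to the first stop (0.060) or farther in if let go.
- slide_arm: The sliding arm with its grip: upright round black rubber grip post 20 mm in diameter, on the outer end of the arm. Origin on the post's axis, 35 mm above the table; at joint value 0 it is 120 mm along the support's own -x from prop. The rubber runs from 9 to 49 mm above this origin (44 to 84 mm above the table); below it is a 24 mm steel collar on the 18 mm square arm.
- button_top (a point): Centre of the top face of the release button: a round light-grey button 21 mm in diameter on top of the support's collar, top 63.5 mm above the table when up, 50 mm along the support's -x axis from prop. It is pressed straight down.
- prop_button (a joint): How far the release button is pressed, in m: 0 = up, 0.007 = fully down. Spring: 2 N to start, 5.2 N fully down. The arm unlatches at about 0.0035; while the arm is out the button stays sunk at about 0.0035.
- scrap_bin: Open grey plastic bin, outside 150 (own x) x 170 (own y) x 60 mm high, walls 4 mm, inner floor 10 mm above the table, fixed to the table. Origin at the centre of its underside.
- block_offcut: Pale solid wood block 48 (own x) x 65 (own y) x 42 mm high, 50 g. Origin at the centre of its underside. Lies nearest in front of the grip post, its long side roughly along the arm's path.
- strip_offcut: Small plywood offcut 28 (own x) x 52 (own y) x 20 mm high, 30 g. Origin at the centre of its underside. Lies beyond the block, its long side roughly along the arm's path.
- cap_black: Bystander: upright black round cap, 59 mm in diameter, 47 mm high; origin at the centre of its underside.
- grey_pot: Bystander: round grey pot, 62 mm in diameter, 49 mm high; origin at the centre of its underside.
- paint_jar: Bystander: dark paint jar lying on its side, 106 x 102 x 77 mm high; origin at the centre of its underside.
- spray_can_grey: Bystander: standing spray can with a grey cap, 66 mm in diameter, 136 mm high; origin at the centre of its underside.
- sand_block: Bystander: black sanding block, 60 x 78 x 23 mm high; origin at the centre of its underside.
Things that resemble listed ones, but are neither listed nor needed, are in the scene too. Of the things that look like the strip_offcut, take the one that is farthest from the robot's base at the start.

How it is judged:
By the outcome, as a careful person would: the job done as asked, in the order asked, and still so for the second after the job is handed in, while the arm keeps its last pose, push and grip.
It also fails if it takes over 66 s, if anything falls off the work surface, if the arm or the gripper's body presses on something with over 40 N, if the wrist force passes 120 N, or if a joint passes its speed limit or range.

### The arm

A 7-joint arm with a two-finger parallel gripper is mounted at the origin on a cart in front of the work surface, level with it; the furniture and walls round the work are solid. World frame = base frame: x ahead of the robot, y to its left, z up, the work surface at z = 0. Lengths are in m, angles in rad, forces in N, time in s.
With the tool pointing down it reaches from about 0.4 to 0.85 m from the base axis. Payload 4.5 kg.
Tool frame: the origin (TCP) lies where the fingers leave the gripper's body, on its centre line; the fingertips stand 64 mm ahead of it and the grasp point (between the pads) lies 45 mm ahead of it; z points along the fingers, y is the line along which they close (so a half turn about z gives the same grasp; the last joint's range is limited). The gripper opens to 88 mm and grips with 3 to 60 N. Pads are 18 mm wide; open, the fingers measure 123 mm over their backs; the gripper's body (75 mm by 187 mm) begins 45 mm behind the grasp point.
Start: joints at [1.237, 0.689, -0.195, 1.565, 0.157, 0.902, -0.215], TCP at [0.225, -0.583, 0.303] pointing down, gripper open.
Joint ranges: [-3.01, 3.01], [-0.46, 2.08], [-1.47, 1.51], [0.13, 2.56], [-1, 4.14], [0.04, 2.09], [-2.66, 2.66]. Speed limits (rad/s): [2.57, 2.57, 3.14, 3.14, 3.14, 3.14, 3.14].

### API

Orientations are given as a unit quaternion [x, y, z, w].
In Python, from plant import r gives the robot as it stands.
- The arm moves only by the tool play_rows, never from a script. Its arguments are lists of equal length, an entry for each row: "translation": the shift along the tool's x, y, z in m, a list of three; "delta_rot": the turn, a rotation vector about the tool's x, y, z in degrees, a list of three; "grip": the opening, from -1 (shut) to 1 (fully open). In form: {"translation": [[x, y, z], ...], "delta_rot": [[rx, ry, rz], ...], "grip": [grip, ...]}. A call has 1 to 20 rows; each row shifts and turns the commanded pose from where the row before left it, along the tool's axes as they then stand; what a row does not reach is not made up. A row lasts 1/8 s, in which the tool goes at most 62.5 mm and 10.7 degrees, less where a joint would pass 70% of its speed; a pose out of reach is approached as far as the arm can. A call with a gripper value outside its range is refused whole. The fingers move at their own pace and stop on an object; "squeeze" is the grip in N (left out, the last holds). Time passes only in rows, so rows that do not move let the fingers close. It gives the time, the measured TCP pose, the force, the opening and the grip force at its end, in the units of the state.
- r.get_state(): the state, without advancing time (a new reading comes with each control period).
- r.snapshot(name): name is "scene" or "top" or "wrist"; returns the picture (384x512x3 uint8, blue, green, red); there is no depth.
- r.get_calibration(name): a dict with "intrinsics" (3x3 intrinsics, pixels), "eye" and "rotation" of the camera in the world. Camera axes: x right, y up, looking along -z (the intrinsics and any distortion apply to the point x, -y, -z); pixel columns grow to the right and rows downward; lengths in m; the calibration is good to about 2 mm. A picture is of the moment at which its call begins: read the wrist's pose just before it. get_calibration takes no time and is no camera call; for the wrist camera it gives the pose at the moment of the call.
- r.finish_job(): hands the job in; it is judged then, once.
Trained networks look in the newest picture that a camera, given by its name, has taken for a name from the list of things; names that differ only in an ending like _2 or _b are one class to them, and where a whole thing is asked for, a point or a joint stands for the part that bears it (a point fixed in the world has none). Each returns a list of dicts, best first, with "confidence" (0 to 1); they miss things now and then, are a little off and sometimes report something else, mostly with a low value. They report only what shows in the picture. A call takes as long as a camera call. They do not tell look-alikes from the thing itself.
- r.look_for(camera, target): "point" ([x, y, z] in m, in world coordinates, good to about 4 mm: the middle of the surface that is visible of it).
- r.silhouettes(camera, target): "pixels" (384x512 bool, what is visible of it).
The state is a dict: "clock": time; "q": joint angles; "qd": joint speeds; "joint_torque": joint torques, N m; "tool_pos": TCP position; "eef_rot": TCP orientation; "contact_force": force on the tool from outside, world axes, zero at the start; "moment": the same for the moment, N m; "opening": opening from 0.0 (shut) to 1.0 (fully open); "finger_force": force on a finger pad.
Only numpy, scipy, OpenCV 4.12 (cv2) and the standard library are available. Lean on these libraries where they do the work, as an engineer would, in place of code of your own. Each camera call takes 0.05 s, during which the arm holds its last target. There are 200 camera calls.

## Working session

There is one attempt and no reset: what is moved stays moved. The work goes in short steps, Python scripts to look and compute and a tool call to move; the robot and the scene stay as the last step left them, time stands still between calls to the robot, and variables do not carry over. Pictures are saved under pics/ and viewed, at most 10 in all, crops included, and the job is handed in when it is done.

Besides the shell and the picture viewer there is one more tool, called by a JSON object that holds its "method" and its "body". play_rows: Moves the arm, as the interface text tells. Its arguments: {"type":"object","properties":{"translation":{"type":"array","items":{"type":"array","items":{"type":"number"}}},"delta_rot":{"type":"array","items":{"type":"array","items":{"type":"number"}}},"grip":{"type":"array","items":{"type":"number"}},"squeeze":{"type":"number"}},"required":["translation","delta_rot","grip"]}

```bash
mkdir -p pics; cat > h.py <<'E'
import numpy as np, cv2
from plant import r
from scipy.spatial.transform import Rotation as R
def ray(cam,uv):
    c=r.get_calibration(cam);K=np.array(c['intrinsics']);d=np.linalg.inv(K)@[uv[0],uv[1],1]
    return np.array(c['eye']),np.array(c['rotation'])@[d[0],-d[1],-d[2]]
def atz(cam,uv,z):
    e,d=ray(cam,uv);return e+d*(z-e[2])/d[2]
def proj(cam,p):
    c=r.get_calibration(cam);q=np.array(c['rotation']).T@(np.array(p)-c['eye']);u=np.array(c['intrinsics'])@[q[0],-q[1],-q[2]];return u[:2]/u[2]
E
python3 - <<'E'
from h import *
for c in ('scene','top'):
    cv2.imwrite(f'pics/{c}0.png',r.snapshot(c)); print(c,{k:np.round(v,3).tolist() for k,v in r.get_calibration(c).items()})
    for n in ['prop','slide_arm','button_top','scrap_bin','block_offcut','strip_offcut','cap_black','grey_pot','paint_jar','spray_can_grey','sand_block']:
        print(n,[(np.round(d['point'],3).tolist(),round(d['confidence'],2),np.round(proj(c,d['point'])).tolist()) for d in r.look_for(c,n)])
s=r.get_state();print(s)
E
```

```text
scene {'intrinsics': [[435.553, 0.0, 253.423], [0.0, 435.553, 190.495], [0.0, 0.0, 1.0]], 'eye': [0.2, 0.653, 0.806], 'rotation': [-0.114, 0.362, 0.874, -0.304]}Traceback (most recent call last):
  File "<stdin>", line 5, in <module>
  File "h.py", line 10, in proj
    c=r.get_calibration(cam);q=np.array(c['rotation']).T@(np.array(p)-c['eye']);u=np.array(c['intrinsics'])@[q[0],-q[1],-q[2]];return u[:2]/u[2]
                               ~~~~~~~~~~~~~~~~~~~~~~~~~^^~~~~~~~~~~~~~~~~~~~~~
ValueError: matmul: Input operand 1 has a mismatch in its core dimension 0, with gufunc signature (n?,k),(k,m?)->(n?,m?) (size 3 is different from 4)
```

View pics/scene0.png

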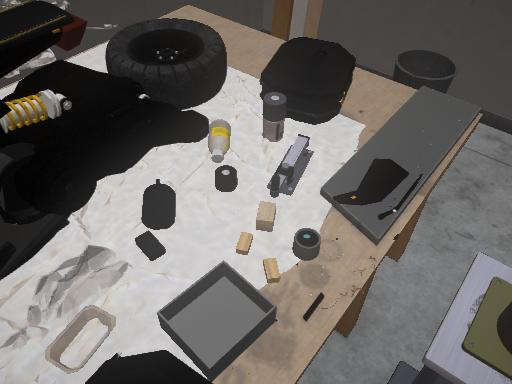

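The scene view shows the support at (290,168), the grip post at (275,188) and the block at (265,216). There are two strip look-alikes, at (244,243) and (271,270), and the bin is at (217,318). The calibration's rotation is a quaternion, so I'll fix the helper.

```bash
sed -i "s/np.array(c\['rotation'\])/R.from_quat(c['rotation']).as_matrix()/" h.py
python3 - <<'E'
from h import *
for c in ('scene','top'):
    cv2.imwrite(f'pics/{c}0.png',r.snapshot(c)); print(c)
    for n in ['prop','slide_arm','button_top','scrap_bin','block_offcut','strip_offcut','cap_black','grey_pot','paint_jar','spray_can_grey','sand_block']:
        print(n,[(np.round(d['point'],3).tolist(),round(d['confidence'],2),np.round(proj(c,d['point'])).tolist()) for d in r.look_for(c,n)])
    for n in ['block_offcut','strip_offcut','scrap_bin','prop']:
        for d in r.silhouettes(c,n):
            m=d['pixels'].astype(np.uint8)
            k=max(cv2.findContours(m,0,2)[0],key=cv2.contourArea)
            b=cv2.boxPoints(cv2.minAreaRect(k))
            print(n,round(d['confidence'],2),m.sum(),np.round(b).tolist())
s=r.get_state();print({k:np.round(v,3).tolist() for k,v in s.items()})
E
```

```text
scene
prop [([0.629, -0.087, 0.043], 0.94, [292.0, 166.0])]
slide_arm [([0.615, 0.015, 0.042], 0.51, [273.0, 190.0]), ([0.629, -0.084, 0.043], 0.21, [291.0, 166.0])]
button_top []
scrap_bin [([0.502, 0.352, 0.011], 0.9, [218.0, 320.0])]
block_offcut [([0.583, 0.095, 0.041], 0.75, [264.0, 215.0])]
strip_offcut [([0.578, 0.177, 0.022], 0.85, [244.0, 243.0]), ([0.491, 0.193, 0.018], 0.84, [271.0, 269.0])]
cap_black [([0.732, 0.056, 0.045], 0.93, [227.0, 177.0]), ([0.584, 0.097, 0.04], 0.29, [263.0, 215.0])]
grey_pot [([0.46, 0.109, 0.041], 0.8, [305.0, 245.0])]
paint_jar [([0.775, 0.249, 0.063], 0.76, [157.0, 208.0])]
spray_can_grey [([0.758, -0.172, 0.091], 0.83, [272.0, 117.0])]
sand_block [([0.737, 0.315, 0.022], 0.61, [150.0, 246.0])]
block_offcut 0.6 519 [[254.0, 229.0], [258.0, 200.0], [277.0, 203.0], [272.0, 232.0]]
strip_offcut 0.76 284 [[234.0, 252.0], [242.0, 230.0], [254.0, 234.0], [246.0, 256.0]]
strip_offcut 0.6 303 [[262.0, 259.0], [275.0, 256.0], [281.0, 280.0], [268.0, 283.0]]
prop 0.56 1479 [[263.0, 192.0], [295.0, 130.0], [319.0, 142.0], [287.0, 204.0]]
top
prop [([0.6
[... 1413 characters left out ...]
[105.0, 266.0], [112.0, 201.0], [190.0, 209.0], [184.0, 274.0]]
scrap_bin 0.98 4825 [[106.0, 265.0], [114.0, 201.0], [190.0, 210.0], [182.0, 274.0]]
scrap_bin 0.54 431 [[245.0, 198.0], [268.0, 187.0], [276.0, 202.0], [253.0, 213.0]]
prop 0.56 2315 [[281.0, 178.0], [375.0, 151.0], [383.0, 179.0], [288.0, 205.0]]
{'clock': 1.7, 'q': [1.237, 0.689, -0.195, 1.565, 0.157, 0.902, -0.215], 'qd': [-0.001, 0.001, 0.0, -0.002, 0.001, -0.001, -0.001], 'joint_torque': [-0.0, -52.749, -1.267, -15.374, -0.052, -0.001, 0.0], 'tool_pos': [0.225, -0.583, 0.303], 'eef_rot': [0.983, 0.183, 0.0, 0.0], 'contact_force': [0.089, 0.021, 0.05], 'moment': [-0.025, 0.017, 0.025], 'finger_force': 0.0, 'opening': 1.002}
```

View pics/top0.png

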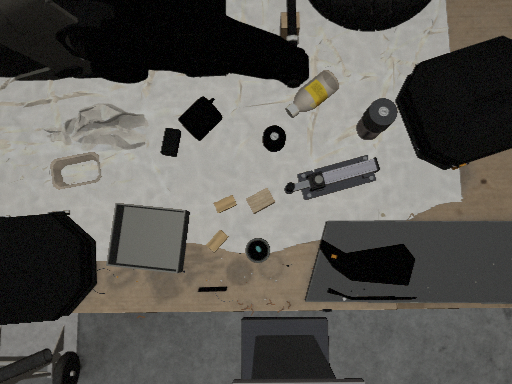

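The top view shows the support at (335,178), with its arm and post on the left at (292,187), and the block at (260,200). Two things could be the strip: (225,203), 0.60 m from the base, and (217,241), 0.53 m from it. I choose the one at (225,203) because it is farther away and its long side lies along the arm's path. I'll check it in a crop and get the yaws.

```bash
python3 - <<'E'
from h import *
im=cv2.imread('pics/top0.png'); cv2.imwrite('pics/crop1.png',cv2.resize(im[120:290,95:395],None,fx=2.6,fy=2.6,interpolation=cv2.INTER_CUBIC))
for n,b,z in [('block',[[245,198],[267,187],[275,203],[253,214]],.04),('strip',[[212,203],[232,193],[238,205],[218,214]],.018),('bin',[[106,265],[114,201],[190,210],[182,274]],.06),('arm',[[281,178],[375,151],[383,179],[288,205]],.04)]:
    P=np.array([atz('top',q,z)[:2] for q in b]); e1=P[1]-P[0];e2=P[2]-P[1]
    print(n,P.mean(0).round(3),[(round(np.hypot(*e),3),round(np.degrees(np.arctan2(e[1],e[0])),1)) for e in(e1,e2)])
# line through tube/post
print(r.get_calibration('top')['eye'])
s=r.get_state();print(r.get_calibration('wrist'))
E
```

```text
block [0.585 0.083] [(np.float64(0.06), np.float64(-64.3)), (np.float64(0.044), np.float64(-154.8))]
strip [0.581 0.17 ] [(np.float64(0.056), np.float64(-64.2)), (np.float64(0.034), np.float64(-154.2))]
bin [0.5   0.349] [(np.float64(0.152), np.float64(-5.5)), (np.float64(0.185), np.float64(-97.7))]
arm [ 0.636 -0.093] [(np.float64(0.24), np.float64(-74.9)), (np.float64(0.072), np.float64(-167.4))]
[0.48412309 0.07402677 0.95409025]
{'intrinsics': array([[308.08871586,   0.        , 254.8124776 ],
       [  0.        , 308.08871586, 191.33404413],
       [  0.        ,   0.        ,   1.        ]]), 'eye': array([ 0.29873189, -0.55549287,  0.38551277]), 'rotation': array([-0.1268618 ,  0.0866449 , -0.55929858,  0.81460656])}
```

View pics/crop1.png

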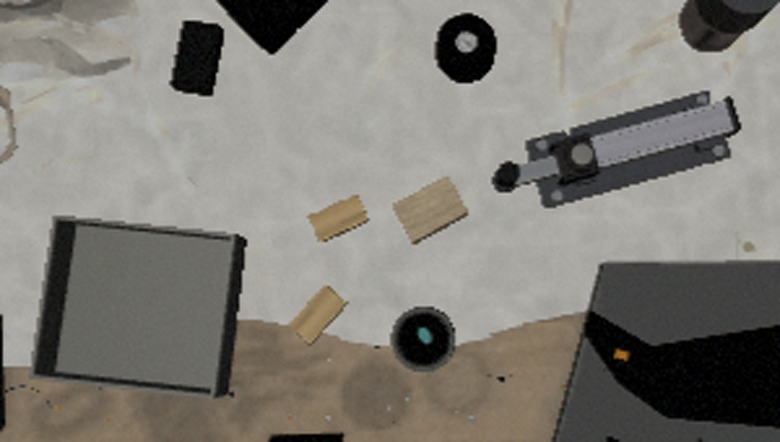

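The crop shows the chosen strip at (338,217) beyond the block at (430,210), both roughly in line with the arm. The look-alike at (320,315) lies off to one side. Next I move above the block.

{"method": "play_rows", "body": {"translation": [[0.0288, -0.0246, 0], [0.0288, -0.0246, 0], [0.0288, -0.0246, 0], [0.0288, -0.0246, 0], [0.0288, -0.0246, 0], [0.0288, -0.0246, 0], [0.0288, -0.0246, 0], [0.0288, -0.0246, 0], [0.0288, -0.0246, 0], [0.0288, -0.0246, 0], [0.0288, -0.0246, 0], [0.0288, -0.0246, 0], [0.0288, -0.0246, 0], [0.0288, -0.0246, 0], [0.0288, -0.0246, 0], [0.0288, -0.0246, 0], [0.0288, -0.0246, 0], [0.0288, -0.0246, 0], [0.0288, -0.0246, 0], [0.0288, -0.0246, 0]], "delta_rot": [[0, 0, 0], [0, 0, 0], [0, 0, 0], [0, 0, 0], [0, 0, 0], [0, 0, 0], [0, 0, 0], [0, 0, 0], [0, 0, 0], [0, 0, 0], [0, 0, 0], [0, 0, 0], [0, 0, 0], [0, 0, 0], [0, 0, 0], [0, 0, 0], [0, 0, 0], [0, 0, 0], [0, 0, 0], [0, 0, 0]], "grip": [1, 1, 1, 1, 1, 1, 1, 1, 1, 1, 1, 1, 1, 1, 1, 1, 1, 1, 1, 1]}}

```text
clock: 4.2
tool_pos: [0.5859, 0.0841, 0.3028]
eef_rot: [0.983, 0.183, 0.0, 0.0]
contact_force: [-0.4, -0.7, -1.1]
opening: 1.004
finger_force: 0.0
```

{"method": "play_rows", "body": {"translation": [[0, 0, 0.01], [0, 0, 0.01], [0, 0, 0.01], [0, 0, 0.01], [0, 0, 0.01], [0, 0, 0.01], [0, 0, 0.01], [0, 0, 0.01], [0, 0, 0.01], [0, 0, 0]], "delta_rot": [[0, 0, -10.5], [0, 0, -10.5], [0, 0, -10.5], [0, 0, -10.5], [0, 0, -10.5], [0, 0, -10.5], [0, 0, -10.5], [0, 0, -10.5], [0, 0, -10.6], [0, 0, 0]], "grip": [1, 1, 1, 1, 1, 1, 1, 1, 1, 1]}}

```text
clock: 5.45
tool_pos: [0.585, 0.0826, 0.212]
eef_rot: [0.533, 0.846, -0.0, -0.001]
contact_force: [0.7, 0.0, -1.0]
opening: 0.999
finger_force: 0.0
```

```bash
cat >> h.py <<'E'
def wlook(name,names,f):
    s=r.get_state(); im=r.snapshot('wrist'); cv2.imwrite(f,im); print('q',np.round(s['q'],2),'t',s['clock'])
    for n in names:
        for d in r.look_for('wrist',n): print(n,np.round(d['point'],4),round(d['confidence'],2),np.round(proj('wrist',d['point'])))
def rect(cam,n,z):
    for d in r.silhouettes(cam,n):
        m=d['pixels'].astype(np.uint8);k=max(cv2.findContours(m,0,2)[0],key=cv2.contourArea)[:,0]
        W=np.array([atz(cam,q,z)[:2] for q in k],np.float32)*1000
        c,wh,a=cv2.minAreaRect(W); print(n,round(d['confidence'],2),'rect mm',np.round(c,1),np.round(wh,1),round(a,1),'px',k.mean(0).round(),k.min(0),k.max(0))
def tool(target,tcp=None):
    s=r.get_state();M=R.from_quat(s['eef_rot']);print('tcp',np.round(s['tool_pos'],4),'x-yaw',np.degrees(np.arctan2(M.as_matrix()[1,0],M.as_matrix()[0,0])).round(1),'delta tool',M.inv().apply(np.array(target)-s['tool_pos']).round(4),s['opening'],s['clock'])
E
python3 - <<'E'
from h import *
wlook('w',['block_offcut','strip_offcut','slide_arm','button_top','scrap_bin'],'pics/w1.png')
rect('wrist','block_offcut',.041);rect('wrist','strip_offcut',.02)
tool([.585,.083,.075])
E
```

```text
q [ 0.08  0.81 -0.53  1.74  0.57  0.75 -0.3 ] t 5.45
block_offcut [0.5845 0.0909 0.0442] 0.81 [258. 180.]
strip_offcut [0.5783 0.1708 0.0209] 0.89 [291.  88.]
strip_offcut [0.5004 0.1868 0.0205] 0.65 [214.  24.]
slide_arm [0.6133 0.0179 0.0633] 0.71 [251. 273.]
button_top [ 0.6309 -0.0552  0.0631] 0.57 [234. 341.]
scrap_bin [0.4665 0.0953 0.0405] 0.29 [128. 113.]
block_offcut 0.91 rect mm [586.3  85.8] [40.6 67.9] 28.8 px [255. 176.] [232 147] [281 222]
strip_offcut 0.94 rect mm [582.1 171.2] [29.3 52.1] 23.9 px [300.  90.] [278  56] [315 121]
strip_offcut 0.88 rect mm [496.4 186.8] [29.  43.5] 46.7 px [211.  30.] [183   0] [236  54]
tcp [0.5854 0.0831 0.2131] x-yaw 115.6 delta tool [ 1.000e-04 -5.000e-04  1.381e-01] 0.9982235690605096 5.85
```

View pics/w1.png

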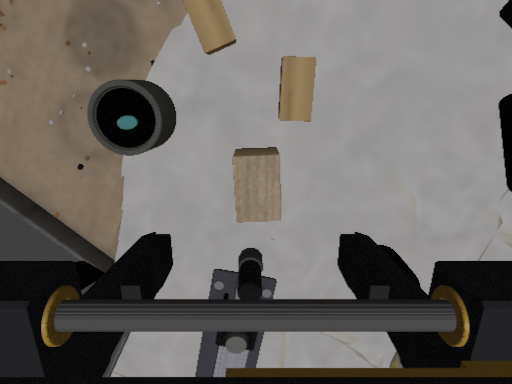

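The wrist view shows the block's top face between corners (234,157) and (281,221), well aligned with the fingers. The strip is centred at about (298,89), the post top is at (250,257) and the button at (235,344).

```bash
python3 - <<'E'
from h import *
for n,u,z in [('blk',(257.5,188.5),.042),('b1',(235,189.5),.042),('b2',(280.2,187.5),.042),('b3',(256.5,156),.042),('b4',(258.5,221),.042),('strip',(299,88),.02),('post',(250,256),.084),('btn',(235,344),.0635)]: print(n,atz('wrist',u,z).round(4))
E
```

```text
blk [0.588  0.0837 0.042 ]
b1 [0.5709 0.0745 0.042 ]
b2 [0.6052 0.093  0.042 ]
b3 [0.5749 0.1089 0.042 ]
b4 [0.602  0.0568 0.042 ]
strip [0.584  0.1733 0.02  ]
post [0.6005 0.0435 0.084 ]
btn [ 0.6324 -0.0574  0.0635]
```

{"method": "play_rows", "body": {"translation": [[0, 0.002, 0.02], [0, 0, 0.03], [0, 0, 0.03], [0, 0, 0.03], [0, 0, 0.02], [0, 0, 0.01], [0, 0, 0], [0, 0, 0], [0, 0, 0], [0, 0, 0], [0, 0, 0], [0, 0, 0], [0, 0, -0.03], [0, 0, -0.05], [0, 0, -0.03], [0, 0, 0]], "delta_rot": [[0, 0, -2], [0, 0, 0], [0, 0, 0], [0, 0, 0], [0, 0, 0], [0, 0, 0], [0, 0, 0], [0, 0, 0], [0, 0, 0], [0, 0, 0], [0, 0, 0], [0, 0, 0], [0, 0, 0], [0, 0, 0], [0, 0, 0], [0, 0, 0]], "grip": [1, 1, 1, 1, 1, 1, 1, -1, -1, -1, -1, -1, -1, -1, -1, -1], "squeeze": 15}}

```text
clock: 7.85
tool_pos: [0.5883, 0.0842, 0.1849]
eef_rot: [0.518, 0.856, 0.002, 0.002]
contact_force: [-0.3, -0.9, -0.7]
opening: 0.452
finger_force: 15.0
```

```bash
python3 - <<'E'
from h import *
s=r.get_state();print(s['finger_force'],s['opening']*88)
tool([.5,.31,.19]); rect('top','scrap_bin',.06)
E
```

```text
14.999945730669424 39.809795421991794
tcp [0.5883 0.0842 0.1849] x-yaw 117.7 delta tool [ 0.2409  0.0266 -0.0052] 0.4523840388862704 7.85
scrap_bin 0.98 rect mm [499.8 349.2] [182.1 150.1] 83.3 px [148. 238.] [106 203] [189 272]
scrap_bin 0.54 rect mm [583.9  81.2] [41.7 59.6] 25.7 px [260. 200.] [246 188] [274 212]
```

The block is held. Next I carry it to the far side of the bin.

{"method": "play_rows", "body": {"translation": [[0.0385, 0.0075, 0], [0.0385, 0.0075, 0], [0.0385, 0.0075, 0], [0.0385, 0.0075, 0], [0.0385, 0.0075, 0], [0.0385, 0.0075, 0], [0.0385, 0.0075, 0], [0.0385, 0.0075, 0], [0, 0, 0], [0, 0, 0], [0, 0, 0], [0, 0, 0], [0, 0, 0], [0, 0, 0], [0, 0, 0]], "delta_rot": [[0, 0, 0], [0, 0, 0], [0, 0, 0], [0, 0, 0], [0, 0, 0], [0, 0, 0], [0, 0, 0], [0, 0, 0], [0, 0, -9.4], [0, 0, -9.4], [0, 0, -9.4], [0, 0, -9.4], [0, 0, -9.4], [0, 0, -9.4], [0, 0, 0]], "grip": [-1, -1, -1, -1, -1, -1, -1, -1, -1, -1, -1, -1, -1, -1, -1]}}

```text
clock: 9.78
tool_pos: [0.4966, 0.3837, 0.1807]
eef_rot: [0.053, 0.999, -0.001, -0.001]
contact_force: [0.2, -0.1, -0.5]
opening: 0.452
finger_force: 15.0
```

```bash
python3 - <<'E'
from h import *
tool([.498,.385,.093]); im=r.snapshot('top')
cv2.imwrite('pics/t2.png',cv2.resize(im[120:320,60:360],None,fx=2.5,fy=2.5))
E
```

```text
tcp [0.4966 0.3837 0.1807] x-yaw 174.0 delta tool [-0.0014  0.0017  0.0877] 0.4518221237476317 9.775
```

View pics/t2.png

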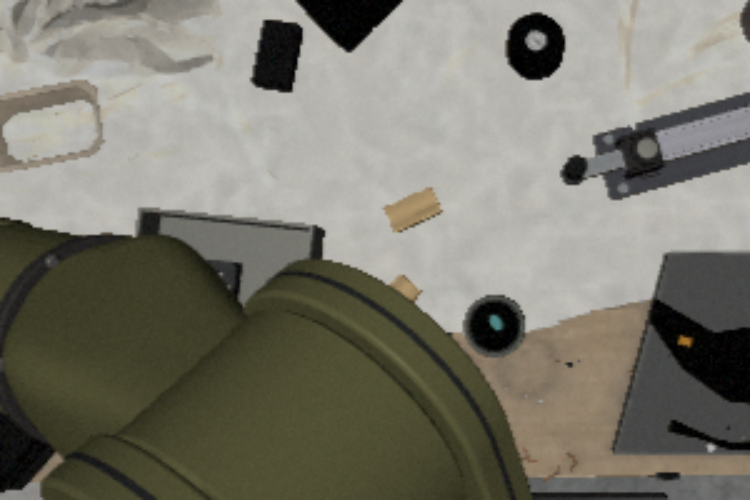

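The top view shows the arm over the bin, hiding the gripper. The strip and the support are undisturbed. The measured pose is right, so I lower and release the block, then go up and on to the strip.

{"method": "play_rows", "body": {"translation": [[0, 0, 0.03], [0, 0, 0.03], [0, 0, 0.02], [0, 0, 0.008], [0, 0, 0], [0, 0, 0], [0, 0, 0], [0, 0, -0.02], [0, 0, -0.04], [0, 0, -0.05], [0, 0, -0.02], [0, 0, 0], [0, 0, 0], [0, 0, 0], [0, 0, 0], [0, 0, 0], [0, 0, 0], [0, 0, 0]], "delta_rot": [[0, 0, 0], [0, 0, 0], [0, 0, 0], [0, 0, 0], [0, 0, 0], [0, 0, 0], [0, 0, 0], [0, 0, 0], [0, 0, 0], [0, 0, 0], [0, 0, 0], [0, 0, 10], [0, 0, 10], [0, 0, 10], [0, 0, 10], [0, 0, 10], [0, 0, 9], [0, 0, 0]], "grip": [-1, -1, -1, -1, -1, 0.5, 0.5, 0.5, 0.5, 0.5, 0.5, 0.5, 0.5, 0.5, 0.5, 0.5, 0.5, 0.5]}}

```text
clock: 12.08
tool_pos: [0.497, 0.3844, 0.225]
eef_rot: [0.536, 0.844, -0.0, 0.0]
contact_force: [-0.2, -0.4, -0.2]
opening: 0.746
finger_force: 0.0
```

```bash
python3 - <<'E'
from h import *
tool([.583,.172,.22]); r.snapshot('wrist');rect('wrist','block_offcut',.052)
for d in r.look_for('wrist','block_offcut'):print(d)
E
```

```text
tcp [0.497  0.3844 0.225 ] x-yaw 115.2 delta tool [-0.2288 -0.0126  0.0052] 0.7463537061467709 12.075
block_offcut 0.89 rect mm [497.3 387.5] [46.3 61.2] 84.4 px [255. 182.] [216 146] [295 220]
{'point': [0.4958, 0.3914, 0.0542], 'confidence': 0.56}
```

The block sits in the bin at (0.497, 0.387). Now I go above the strip.

{"method": "play_rows", "body": {"translation": [[-0.038, -0.002, 0], [-0.038, -0.002, 0], [-0.038, -0.002, 0], [-0.038, -0.002, 0], [-0.038, -0.002, 0.002], [-0.039, -0.002, 0.002], [0, 0, 0], [0, 0, 0]], "delta_rot": [[0, 0, 0], [0, 0, 0], [0, 0, 0], [0, 0, 0], [0, 0, 0], [0, 0, 0], [0, 0, 0], [0, 0, 0]], "grip": [0.3, 0.3, 0.3, 0.3, 0.3, 0.3, 0.3, 0.3]}}

```text
clock: 13.22
tool_pos: [0.583, 0.1729, 0.2208]
eef_rot: [0.536, 0.844, 0.001, -0.001]
contact_force: [-0.3, 0.2, -0.1]
opening: 0.65
finger_force: 0.0
```

```bash
python3 - <<'E'
from h import *
im=r.snapshot('wrist');rect('wrist','strip_offcut',.02);tool([.583,.172,.069])
cv2.imwrite('pics/w3.png',im)
E
```

```text
strip_offcut 0.87 rect mm [491.4 193.2] [32.3 52.5] 47.9 px [171. 118.] [144  86] [198 151]
strip_offcut 0.6 rect mm [581.3 173. ] [27.4 53.7] 22.7 px [255. 178.] [238 151] [267 206]
tcp [0.5827 0.1739 0.221 ] x-yaw 115.2 delta tool [-0.002  -0.0006  0.152 ] 0.6510358895821138 13.325
```

View pics/w3.png

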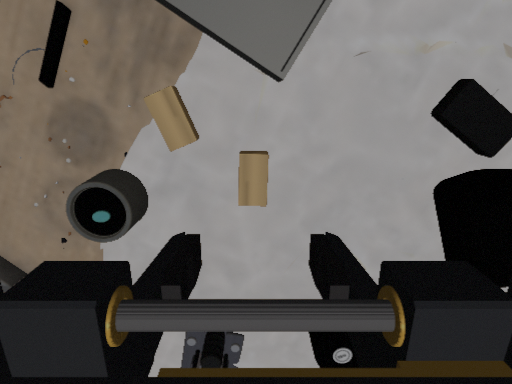

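The wrist view shows the strip centred and aligned at (253,179). The look-alike at (172,118) is clear of the fingers. I grasp the strip and lift.

{"method": "play_rows", "body": {"translation": [[-0.001, -0.001, 0.03], [0, 0, 0.04], [0, 0, 0.04], [0, 0, 0.03], [0, 0, 0.011], [0, 0, 0], [0, 0, 0], [0, 0, 0], [0, 0, 0], [0, 0, 0], [0, 0, -0.03], [0, 0, -0.05], [0, 0, -0.04], [0, 0, 0], [0, 0, 0]], "delta_rot": [[0, 0, 0], [0, 0, 0], [0, 0, 0], [0, 0, 0], [0, 0, 0], [0, 0, 0], [0, 0, 0], [0, 0, 0], [0, 0, 0], [0, 0, 0], [0, 0, 0], [0, 0, 0], [0, 0, 0], [0, 0, 0], [0, 0, 0]], "grip": [0.3, 0.3, 0.3, 0.3, 0.3, 0.3, -1, -1, -1, -1, -1, -1, -1, -1, -1], "squeeze": 15}}

```text
clock: 15.2
tool_pos: [0.5824, 0.1701, 0.1889]
eef_rot: [0.537, 0.844, -0.001, -0.0]
contact_force: [0.2, -0.3, -0.6]
opening: 0.317
finger_force: 15.0
```

```bash
python3 - <<'E'
from h import *
tool([.497,.318,.19]);tool([.497,.318,.093])
E
```

```text
tcp [0.5824 0.1701 0.1889] x-yaw 115.1 delta tool [ 0.1702 -0.0147 -0.0011] 0.3171600448551404 15.2
tcp [0.5824 0.1701 0.1889] x-yaw 115.1 delta tool [ 0.1702 -0.0146  0.0959] 0.3171600448551404 15.2
```

{"method": "play_rows", "body": {"translation": [[0.029, -0.0022, 0], [0.029, -0.0022, 0], [0.029, -0.0022, 0], [0.029, -0.0022, 0], [0.029, -0.0022, 0], [0.029, -0.002, 0], [0, 0, 0], [0, 0, 0], [0, 0, 0], [0, 0, 0], [0, 0, 0], [0, 0, 0], [0, 0, 0.03], [0, 0, 0.03], [0, 0, 0.025], [0, 0, 0.013], [0, 0, 0], [0, 0, 0]], "delta_rot": [[0, 0, 0], [0, 0, 0], [0, 0, 0], [0, 0, 0], [0, 0, 0], [0, 0, 0], [0, 0, -10], [0, 0, -10], [0, 0, -10], [0, 0, -10], [0, 0, -10], [0, 0, -9], [0, 0, 0], [0, 0, 0], [0, 0, 0], [0, 0, 0], [0, 0, 0], [0, 0, 0]], "grip": [-1, -1, -1, -1, -1, -1, -1, -1, -1, -1, -1, -1, -1, -1, -1, -1, -1, -1]}}

```text
clock: 17.45
tool_pos: [0.4975, 0.3232, 0.0922]
eef_rot: [0.052, 0.999, 0.0, 0.0]
contact_force: [-0.8, 0.4, -0.3]
opening: 0.315
finger_force: 15.0
```

{"method": "play_rows", "body": {"translation": [[0, 0, 0], [0, 0, 0], [0, 0, -0.02], [0, 0, -0.04], [0, 0, -0.05], [0, 0, -0.03], [0, 0, 0]], "delta_rot": [[0, 0, 0], [0, 0, 0], [0, 0, 0], [0, 0, 0], [0, 0, 0], [0, 0, 0], [0, 0, 0]], "grip": [-0.1, -0.1, -0.1, -0.1, -0.1, -0.1, -0.1]}}

```text
clock: 18.32
tool_pos: [0.4981, 0.324, 0.2356]
eef_rot: [0.052, 0.999, 0.002, 0.002]
contact_force: [-0.1, -0.0, -0.7]
opening: 0.449
finger_force: 0.0
```

```bash
python3 - <<'E'
from h import *
tool([.63,-.054,.25]); r.snapshot('wrist')
for n in('block_offcut','strip_offcut'):
    rect('wrist',n,.03)
    for d in r.look_for('wrist',n):print(n,d)
E
```

```text
tcp [0.4981 0.324  0.2356] x-yaw 174.1 delta tool [-0.1703 -0.3623 -0.0153] 0.44918757157344524 18.325
block_offcut 0.73 rect mm [497.8 382.6] [48.3 69.6] 84.0 px [322. 169.] [293 136] [346 207]
block_offcut {'point': [0.4937, 0.383, 0.0544], 'confidence': 0.66}
block_offcut {'point': [0.4918, 0.3196, 0.0329], 'confidence': 0.48}
strip_offcut 0.79 rect mm [483.7 196.9] [29.1 56.2] 47.7 px [124. 177.] [ 98 150] [151 207]
strip_offcut 0.67 rect mm [490.7 319.8] [28.2 53.7] 83.1 px [255. 175.] [238 145] [268 200]
strip_offcut {'point': [0.4927, 0.3216, 0.0292], 'confidence': 0.98}
strip_offcut {'point': [0.4887, 0.1947, 0.0225], 'confidence': 0.77}
```

Both offcuts are in the bin. The strip is at (0.491, 0.320) and the block at (0.497, 0.384). Next I go above the button.

{"method": "play_rows", "body": {"translation": [[0, 0, 0], [0, 0, 0], [0, 0, 0], [0, 0, 0], [0, 0, 0], [0, 0, 0], [0, 0, 0], [-0.04, 0.003, 0], [-0.04, 0.003, 0], [-0.04, 0.003, 0], [-0.04, 0.003, 0], [-0.04, 0.003, 0], [-0.04, 0.003, 0], [-0.04, 0.003, 0], [-0.04, 0.003, 0], [-0.04, 0.003, 0], [-0.04, 0.003, 0], [0, 0, 0], [0, 0, 0]], "delta_rot": [[0, 0, 10], [0, 0, 10], [0, 0, 10], [0, 0, 10], [0, 0, 10], [0, 0, 10], [0, 0, 9], [0, 0, 0], [0, 0, 0], [0, 0, 0], [0, 0, 0], [0, 0, 0], [0, 0, 0], [0, 0, 0], [0, 0, 0], [0, 0, 0], [0, 0, 0], [0, 0, 0], [0, 0, 0]], "grip": [0.8, 0.8, 0.8, 0.8, 0.8, 0.8, 0.8, 0.8, 0.8, 0.8, 0.8, 0.8, 0.8, 0.8, 0.8, 0.8, 0.8, 0.8, 0.8]}}

```text
clock: 20.95
tool_pos: [0.6298, -0.0545, 0.231]
eef_rot: [0.608, 0.794, 0.0, -0.001]
contact_force: [-0.4, 0.2, 0.3]
opening: 0.902
finger_force: 0.0
```

```bash
python3 - <<'E'
from h import *
tool([.63,-.054,.22]); wlook('w',['button_top','slide_arm'],'pics/w4.png')
E
```

```text
tcp [ 0.6298 -0.0545  0.231 ] x-yaw 105.1 delta tool [0.0004 0.0004 0.011 ] 0.9015497365940904 20.95
q [ 0.3   0.83 -0.54  1.6   0.52  0.86 -0.17] t 20.95
button_top [ 0.6314 -0.0581  0.0651] 0.8 [255. 195.]
slide_arm [ 0.6158 -0.0051  0.0409] 0.81 [253. 126.]
```

View pics/w4.png

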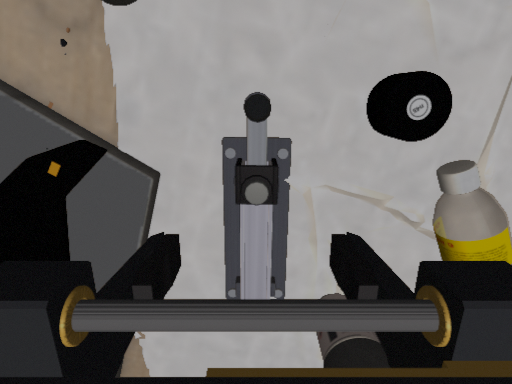

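The wrist view shows the button at (257,190) and the post at (258,106), with the arm vertical in the image, so the yaw is right. The spray can is well behind, at (355,345).

```bash
python3 - <<'E'
from h import *
b=atz('wrist',(257,190),.0635);p=atz('wrist',(258,106),.084);print(b,p,np.linalg.norm((p-b)[:2]),np.degrees(np.arctan2(*(p-b)[1::-1])))
tool([b[0],b[1],.1315])
E
```

```text
[ 0.63217792 -0.05375806  0.0635    ] [0.61423507 0.01383381 0.084     ] 0.06993287313237638 104.86678386263871
tcp [ 0.63   -0.0537  0.2316] x-yaw 105.2 delta tool [-0.0008  0.0021  0.1001] 0.8983600345821416 21.1
```

{"method": "play_rows", "body": {"translation": [[0, 0.002, 0.01], [0, 0, 0.02], [0, 0, 0.025], [0, 0, 0.025], [0, 0, 0.015], [0, 0, 0.005], [0, 0, 0], [0, 0, 0.003], [0, 0, 0.002], [0, 0, 0.002], [0, 0, 0.002], [0, 0, 0]], "delta_rot": [[0, 0, 0], [0, 0, 0], [0, 0, 0], [0, 0, 0], [0, 0, 0], [0, 0, 0], [0, 0, 0], [0, 0, 0], [0, 0, 0], [0, 0, 0], [0, 0, 0], [0, 0, 0]], "grip": [-1, -1, -1, -1, -1, -1, -1, -1, -1, -1, -1, -1]}}

```text
clock: 22.6
tool_pos: [0.6328, -0.0552, 0.123]
eef_rot: [0.608, 0.794, 0.0, 0.0]
contact_force: [0.2, -0.3, 4.3]
opening: 0.002
finger_force: 2.0
```

The reading of 4.3 N means the button is about 5 mm down, past the 3.5 mm unlatch point. I rise and move over the post.

{"method": "play_rows", "body": {"translation": [[0, 0, -0.01], [0, 0, -0.03], [0, 0, -0.035], [0, 0, -0.03], [0.04, 0, 0], [0.042, 0, 0], [0, 0, 0], [0, 0, 0]], "delta_rot": [[0, 0, 0], [0, 0, 0], [0, 0, 0], [0, 0, 0], [0, 0, 0], [0, 0, 0], [0, 0, 0], [0, 0, 0]], "grip": [-1, -1, -1, -1, 0.3, 0.3, 0.3, 0.3]}}

```text
clock: 23.6
tool_pos: [0.6108, 0.0233, 0.2277]
eef_rot: [0.608, 0.794, -0.001, 0.0]
contact_force: [0.0, -0.8, -0.8]
opening: 0.433
finger_force: 0.0
```

```bash
python3 - <<'E'
from h import *
im=r.snapshot('wrist'); cv2.imwrite('pics/w5.png',im)
tool([.6111,.0255,.112]); print(proj('wrist',[.6111,.0255,.084]),proj('wrist',[.6142,.0138,.084]))
E
```

```text
tcp [0.611  0.0225 0.2276] x-yaw 105.0 delta tool [0.003  0.0009 0.1156] 0.48409638862896265 23.65
[255.71387313 194.72204263] [255.66472175 209.33488511]
```

View pics/w5.png

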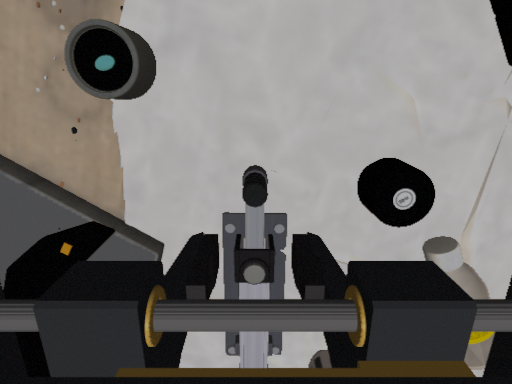

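The post top shows at (255,194). That matches the unlatched position, 0.012 out, predicted at (256,195). I descend and grip.

{"method": "play_rows", "body": {"translation": [[0.003, 0.001, 0.02], [0, 0, 0.035], [0, 0, 0.03], [0, 0, 0.02], [0, 0, 0.01], [0, 0, 0], [0, 0, 0], [0, 0, 0], [0, 0, 0], [0, 0, 0], [0, 0, 0]], "delta_rot": [[0, 0, 0], [0, 0, 0], [0, 0, 0], [0, 0, 0], [0, 0, 0], [0, 0, 0], [0, 0, 0], [0, 0, 0], [0, 0, 0], [0, 0, 0], [0, 0, 0]], "grip": [0.3, 0.3, 0.3, 0.3, 0.3, 0.3, -1, -1, -1, -1, -1], "squeeze": 35}}

```text
clock: 25.02
tool_pos: [0.6099, 0.0268, 0.1128]
eef_rot: [0.608, 0.794, -0.001, -0.001]
contact_force: [-3.7, -1.1, 5.5]
opening: 0.216
finger_force: 35.0
```

The post is gripped, with the opening at 19 mm. Now I pull.

{"method": "play_rows", "body": {"translation": [[0.004, 0, 0], [0.008, 0, 0], [0.008, 0, 0], [0.008, 0, 0], [0.008, 0, 0], [0.008, 0, 0], [0.008, 0, 0], [0.008, 0, 0], [0.008, 0, 0], [0.008, 0, 0], [0.008, 0, 0], [0.004, 0, 0], [0, 0, 0]], "delta_rot": [[0, 0, 0], [0, 0, 0], [0, 0, 0], [0, 0, 0], [0, 0, 0], [0, 0, 0], [0, 0, 0], [0, 0, 0], [0, 0, 0], [0, 0, 0], [0, 0, 0], [0, 0, 0], [0, 0, 0]], "grip": [-1, -1, -1, -1, -1, -1, -1, -1, -1, -1, -1, -1, -1]}}

```text
clock: 26.65
tool_pos: [0.5886, 0.1078, 0.1128]
eef_rot: [0.609, 0.793, -0.003, 0.002]
contact_force: [-0.9, -6.7, 5.0]
opening: 0.216
finger_force: 35.0
```

```bash
python3 - <<'E'
from h import *
s=r.get_state();b=np.array([.6322,-.0538]);print(np.linalg.norm(s['tool_pos'][:2]-b)-.07,s['contact_force'],s['opening']); tool([.586,.12,.1125])
E
```

```text
0.09738412160901705 [-0.90623307 -6.67258425  4.96702007] 0.21601261001644068
tcp [0.5886 0.1078 0.1128] x-yaw 104.9 delta tool [0.0125 0.0006 0.0002] 0.21601261001644068 26.65
```

{"method": "play_rows", "body": {"translation": [[0.004, 0, 0], [0.003, 0, 0], [0.002, 0, 0], [0.002, 0, 0], [0.002, 0, 0], [0, 0, 0], [0, 0, 0]], "delta_rot": [[0, 0, 0], [0, 0, 0], [0, 0, 0], [0, 0, 0], [0, 0, 0], [0, 0, 0], [0, 0, 0]], "grip": [-1, -1, -1, -1, -1, -1, -1]}}

```text
clock: 27.52
tool_pos: [0.5856, 0.1192, 0.1128]
eef_rot: [0.61, 0.793, -0.003, 0.003]
contact_force: [0.7, -10.0, 5.6]
opening: 0.214
finger_force: 35.0
```

{"method": "play_rows", "body": {"translation": [[0.001, 0, 0], [0.001, 0, 0], [0.001, 0, 0], [0, 0, 0], [0, 0, 0]], "delta_rot": [[0, 0, 0], [0, 0, 0], [0, 0, 0], [0, 0, 0], [0, 0, 0]], "grip": [-1, -1, -1, -1, -1]}}

```text
clock: 28.15
tool_pos: [0.5855, 0.1197, 0.1128]
eef_rot: [0.61, 0.792, -0.005, 0.004]
contact_force: [1.2, -12.6, 4.8]
opening: 0.22
finger_force: 35.0
```

The arm is on the solid stop: 3 mm of command moved it 0.5 mm, the travel comes to about 0.110 and the force to 12.6 N. One last look before handing in.

```bash
python3 - <<'E'
from h import *
im=r.snapshot('scene'); cv2.imwrite('pics/s9.png',cv2.resize(im[90:384,120:400],None,fx=2,fy=2)); s=r.get_state();print(s['tool_pos'],s['contact_force'],s['clock'])
E
```

```text
[0.58552227 0.11963932 0.1127911 ] [  1.45159374 -13.29970988   6.36839508] 28.2
```

View pics/s9.png

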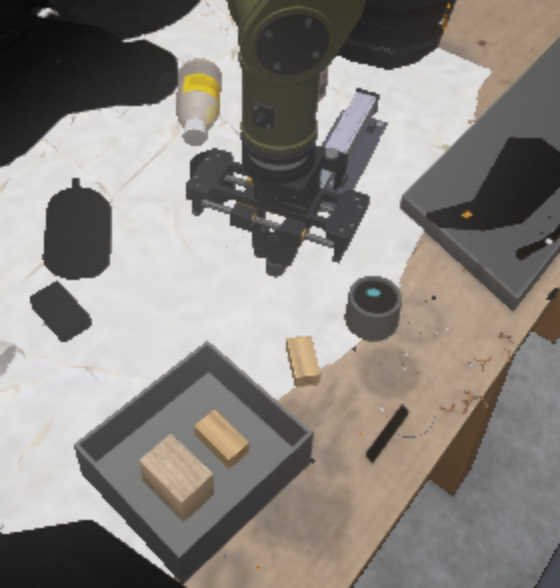

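The view shows both offcuts in the bin at (177,475) and (222,437), the gripper holding the post, and the look-alike strip at (303,360) and the bystanders in view still in place.

```bash
python3 -c "
from plant import r
print(r.finish_job())"
```

```text
the job is handed in; nothing more can be done
None
```

The job is handed in at about 28 s: both offcuts are released in the scrap bin, the button was pressed, and the arm is held by its post at the second stop, about 0.110 m out.

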